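Fit the standoffs to a sign panel and set the cure lamp

ROBOT

A 6-joint arm with a two-finger parallel gripper is mounted at the origin on the work surface. World frame = base frame: x ahead of the robot, y to its left, z up, the work surface at z = 0. Lengths are in m, angles in rad, forces in N, time in s.
With the tool pointing down it reaches from about 0.35 to 0.775 m from the base axis. Payload 5.5 kg.
Tool frame: the origin (TCP) lies at the very end of the fingers, on their centre line; the grasp point (between the pads) lies 19 mm behind it; z points along the fingers, y is the line along which they close (so a half turn about z gives the same grasp; the last joint's range is limited). The gripper opens to 85 mm and grips with 20 to 120 N. Pads are 22 mm wide; open, the fingers measure 114 mm over their backs; the gripper's body (76 mm by 85 mm) begins 54 mm behind the grasp point. The pads swing forward as they close: fully open they stand 13 mm farther back than shut.
Start: joints at [0.983, 0.313, 0.046, 1.304, 0, 1.431], TCP at [0.249, 0.518, 0.231] pointing down, gripper open.
Joint ranges: [-2.76, 2.76], [-0.86, 1.69], [-1.03, 1.26], [-2.2, 2.34], [-1.47, 1.5], [-3.14, 3.14]. Speed limits (rad/s): [2.57, 2.57, 3.14, 3.14, 3.14, 3.14].

INTERFACE

Orientations are given as a unit quaternion [w, x, y, z].
In Python, from workcell import env gives the robot as it stands. The module is installed in compiled form; this text tells all that it offers.
- The arm moves only by the tool jog_arm, never from a script. Its arguments are lists of equal length, an entry for each row: "gripper": the opening, from 0 (shut) to 1 (fully open); "offset": the shift along the world's x, y, z in cm, a list of three; "twist": the turn about the world's z in degrees. In form: {"gripper": [gripper, ...], "offset": [[dx, dy, dz], ...], "twist": [twist, ...]}. A call has exactly 8 rows; each row is the pose to reach, as a shift and turn from the pose commanded when the call began; what a row does not reach only later rows make up. A row lasts 1/8 s, in which the tool goes at most 62.5 mm and 10.7 degrees, less where a joint would pass 70% of its speed; a pose out of reach is approached as far as the arm can. A call with a gripper value outside its range is refused whole. The fingers move at their own pace and stop on an object; "squeeze" is the grip in N (left out, the last holds). Time passes only in rows, so rows that repeat a pose let the fingers close, or fill a call up. It gives the time, the measured TCP pose, the force, the opening and the grip force at its end, in the units of the state.
- env.get_state(): the state, without advancing time (a new reading comes with each control period).
- env.read_camera(name): name is "side" or "top"; returns a dict with "image" (480x640x3 uint8, red, green, blue), "z_map" (480x640 float32, m along the optical axis (not along the pixel's ray), 0 where there is no reading), "fovy" (degrees; the focal length in pixels is half the picture's height over the tangent of half this angle, whatever the lens; pixels are square), "cx", "cy" (the principal point, pixels), "cam_to_world" (4x4, takes a point from camera to world coordinates). Camera axes: x right, y up, looking along -z (the intrinsics and any distortion apply to the point x, -y, -z); pixel columns grow to the right and rows downward; lengths in m; the calibration is good to about 2 mm. A picture is of the moment at which its call begins.
- env.hand_in(): hands the job in; it is judged then, once.
The state is a dict: "clock": time; "joint_pos": joint angles; "qvel": joint speeds; "tau": joint torques, N m; "tcp_pos": TCP position; "orientation": TCP orientation; "wrist_force": force on the tool from outside, world axes, zero at the start; "ft_torque": the same for the moment, N m; "finger_gap": finger opening in m; "grip_force": force on a finger pad.
Only numpy, scipy, OpenCV 4.12 (cv2) and the standard library are available. Lean on these libraries where they do the work, as an engineer would, in place of code of your own. Each camera call takes 0.05 s, during which the arm holds its last target. There are 200 camera calls.

TASK

Slide the cure lamp's red dimmer grip right down to its zero end and leave it there while you press every aluminium standoff on the green mat upright and fully home into a hole of its own in the white sign panel (any of the six holes will do). Only then slide the dimmer up until its grip is level with the yellow tab, leaving the tape roll, the glue jar and the black offcuts where they are.

Things in the scene. Friction and masses are not known exactly. Their poses are not given: they have to be found in the camera images.
- panel: white sign panel 130 x 240 x 25 mm (its x, y, z) fixed flat on the bench in a jig; origin at the centre of its underside, z up. Aluminium rails 18 mm high run along its two long sides (to x = +-77 mm). A fixed grey lamp bar 55 mm high stands along its +x side, from x = 88 to 133 mm, y = +-130 mm.
- hole0 (a point): centre of the mouth of blind hole 0, in the panel's top face 25 mm above the bench: a round hole 37 mm across, 12 mm deep, vertical, sharp-edged (no chamfer), dark floor; panel x = -35 mm, y = -80 mm. Axes as the panel's.
- hole1 (a point): centre of the mouth of blind hole 1, in the panel's top face 25 mm above the bench: a round hole 37 mm across, 12 mm deep, vertical, sharp-edged (no chamfer), dark floor; panel x = -35 mm, y = 0 mm. Axes as the panel's.
- hole2 (a point): centre of the mouth of blind hole 2, in the panel's top face 25 mm above the bench: a round hole 37 mm across, 12 mm deep, vertical, sharp-edged (no chamfer), dark floor; panel x = -35 mm, y = 80 mm. Axes as the panel's.
- hole3 (a point): centre of the mouth of blind hole 3, in the panel's top face 25 mm above the bench: a round hole 37 mm across, 12 mm deep, vertical, sharp-edged (no chamfer), dark floor; panel x = 35 mm, y = -80 mm. Axes as the panel's.
- hole4 (a point): centre of the mouth of blind hole 4, in the panel's top face 25 mm above the bench: a round hole 37 mm across, 12 mm deep, vertical, sharp-edged (no chamfer), dark floor; panel x = 35 mm, y = 0 mm. Axes as the panel's.
- hole5 (a point): centre of the mouth of blind hole 5, in the panel's top face 25 mm above the bench: a round hole 37 mm across, 12 mm deep, vertical, sharp-edged (no chamfer), dark floor; panel x = 35 mm, y = 80 mm. Axes as the panel's.
- stud0: loose aluminium standoff: plain solid cylinder 36 mm in diameter, 30 mm high, 60 to 110 g, its foot edge broken by 1 mm; origin at the centre of its foot, z along its axis, up as it stands on the bench. Fully home in a hole its foot is 12 mm below the panel's top face and 18 mm stands proud. It may be absent: three to five are present.
- stud1: loose aluminium standoff: plain solid cylinder 36 mm in diameter, 30 mm high, 60 to 110 g, its foot edge broken by 1 mm; origin at the centre of its foot, z along its axis, up as it stands on the bench. Fully home in a hole its foot is 12 mm below the panel's top face and 18 mm stands proud. It may be absent: three to five are present.
- stud2: loose aluminium standoff: plain solid cylinder 36 mm in diameter, 30 mm high, 60 to 110 g, its foot edge broken by 1 mm; origin at the centre of its foot, z along its axis, up as it stands on the bench. Fully home in a hole its foot is 12 mm below the panel's top face and 18 mm stands proud. It may be absent: three to five are present.
- stud3: loose aluminium standoff: plain solid cylinder 36 mm in diameter, 30 mm high, 60 to 110 g, its foot edge broken by 1 mm; origin at the centre of its foot, z along its axis, up as it stands on the bench. Fully home in a hole its foot is 12 mm below the panel's top face and 18 mm stands proud. It may be absent: three to five are present.
- stud4: loose aluminium standoff: plain solid cylinder 36 mm in diameter, 30 mm high, 60 to 110 g, its foot edge broken by 1 mm; origin at the centre of its foot, z along its axis, up as it stands on the bench. Fully home in a hole its foot is 12 mm below the panel's top face and 18 mm stands proud. It may be absent: three to five are present.
- dimmer (a joint): position of the lamp dimmer's red grip along its straight track, m: 0 at the zero (lamp off) end stop, 0.12 at full. It stays where it is left and takes about 1.5 N to slide. It moves towards +y of dimmer_base (roughly away from the robot) as the value grows.
- dimmer_top (a point): centre of the top face of the red dimmer grip, 54 mm above the bench. The grip is a block 28 mm wide across the track (dimmer_base x), 20 mm along the track (dimmer_base y) and 40 mm high, with a white line across its top.
- dimmer_base: fixed black track of the dimmer, 40 x 170 x 14 mm (its x, y, z); origin at the centre of its underside; the grip slides along its y axis and stands at y = -60 mm at zero and y = +60 mm at full.
- dimmer_mark: fixed yellow tab beside the track, 24 x 6 x 14 mm (its x, y, z), its centre 35 mm from the track's centre line on the -x side of dimmer_base; origin at the centre of its underside, axes as dimmer_base. The set position is where the white line of the grip is level with the tab: same y along the track.
- tape: bystander: roll of cream masking tape lying flat, 96 mm across, 25 mm high; origin at the centre of its underside. Leave alone.
- glue: bystander: white jar with a red cap, 44 mm across, 75 mm high; origin at the centre of its underside. Leave alone.
- offcuts: bystander: stack of black acrylic offcuts, 50 x 60 mm, 23 mm high; origin at the centre of its underside. Leave alone.
Mind the look-alikes: they are no part of the job. Leave any blue or pink look-alike of the stud0 alone. Leave any blue look-alike of the stud4 alone.

How it is judged:
On the way, in this order (a step that is already met when the one before it is completed fails the run):
1. the dimmer is slid down to zero (within 6 mm) (value of joint dimmer below 0.006 m), for 0.2 s.
2. every standoff present is fully home in a hole, with the dimmer still at zero (within 8 mm) (((horizontal distance between stud0 and hole0 below 0.003 m and z of stud0 in the frame of hole0 below -0.01 m and angle between stud0's own z axis and vertical below 0.07 rad) or (horizontal distance between stud0 and hole1 below 0.003 m and z of stud0 in the frame of hole1 below -0.01 m and angle between stud0's own z axis and vertical below 0.07 rad) or (horizontal distance between stud0 and hole2 below 0.003 m and z of stud0 in the frame of hole2 below -0.01 m and angle between stud0's own z axis and vertical below 0.07 rad) or (horizontal distance between stud0 and hole3 below 0.003 m and z of stud0 in the frame of hole3 below -0.01 m and angle between stud0's own z axis and vertical below 0.07 rad) or (horizontal distance between stud0 and hole4 below 0.003 m and z of stud0 in the frame of hole4 below -0.01 m and angle between stud0's own z axis and vertical below 0.07 rad) or (horizontal distance between stud0 and hole5 below 0.003 m and z of stud0 in the frame of hole5 below -0.01 m and angle between stud0's own z axis and vertical below 0.07 rad)) and ((horizontal distance between stud1 and hole0 below 0.003 m and z of stud1 in the frame of hole0 below -0.01 m and angle between stud1's own z axis and vertical below 0.07 rad) or (horizontal distance between stud1 and hole1 below 0.003 m and z of stud1 in the frame of hole1 below -0.01 m and angle between stud1's own z axis and vertical below 0.07 rad) or (horizontal distance between stud1 and hole2 below 0.003 m and z of stud1 in the frame of hole2 below -0.01 m and angle between stud1's own z axis and vertical below 0.07 rad) or (horizontal distance between stud1 and hole3 below 0.003 m and z of stud1 in the frame of hole3 below -0.01 m and angle between stud1's own z axis and vertical below 0.07 rad) or (horizontal distance between stud1 and hole4 below 0.003 m and z of stud1 in the frame of hole4 below -0.01 m and angle between stud1's own z axis and vertical below 0.07 rad) or (horizontal distance between stud1 and hole5 below 0.003 m and z of stud1 in the frame of hole5 below -0.01 m and angle between stud1's own z axis and vertical below 0.07 rad)) and ((horizontal distance between stud2 and hole0 below 0.003 m and z of stud2 in the frame of hole0 below -0.01 m and angle between stud2's own z axis and vertical below 0.07 rad) or (horizontal distance between stud2 and hole1 below 0.003 m and z of stud2 in the frame of hole1 below -0.01 m and angle between stud2's own z axis and vertical below 0.07 rad) or (horizontal distance between stud2 and hole2 below 0.003 m and z of stud2 in the frame of hole2 below -0.01 m and angle between stud2's own z axis and vertical below 0.07 rad) or (horizontal distance between stud2 and hole3 below 0.003 m and z of stud2 in the frame of hole3 below -0.01 m and angle between stud2's own z axis and vertical below 0.07 rad) or (horizontal distance between stud2 and hole4 below 0.003 m and z of stud2 in the frame of hole4 below -0.01 m and angle between stud2's own z axis and vertical below 0.07 rad) or (horizontal distance between stud2 and hole5 below 0.003 m and z of stud2 in the frame of hole5 below -0.01 m and angle between stud2's own z axis and vertical below 0.07 rad)) and ((horizontal distance between stud3 and hole0 below 0.003 m and z of stud3 in the frame of hole0 below -0.01 m and angle between stud3's own z axis and vertical below 0.07 rad) or (horizontal distance between stud3 and hole1 below 0.003 m and z of stud3 in the frame of hole1 below -0.01 m and angle between stud3's own z axis and vertical below 0.07 rad) or (horizontal distance between stud3 and hole2 below 0.003 m and z of stud3 in the frame of hole2 below -0.01 m and angle between stud3's own z axis and vertical below 0.07 rad) or (horizontal distance between stud3 and hole3 below 0.003 m and z of stud3 in the frame of hole3 below -0.01 m and angle between stud3's own z axis and vertical below 0.07 rad) or (horizontal distance between stud3 and hole4 below 0.003 m and z of stud3 in the frame of hole4 below -0.01 m and angle between stud3's own z axis and vertical below 0.07 rad) or (horizontal distance between stud3 and hole5 below 0.003 m and z of stud3 in the frame of hole5 below -0.01 m and angle between stud3's own z axis and vertical below 0.07 rad)) and ((horizontal distance between stud4 and hole0 below 0.003 m and z of stud4 in the frame of hole0 below -0.01 m and angle between stud4's own z axis and vertical below 0.07 rad) or (horizontal distance between stud4 and hole1 below 0.003 m and z of stud4 in the frame of hole1 below -0.01 m and angle between stud4's own z axis and vertical below 0.07 rad) or (horizontal distance between stud4 and hole2 below 0.003 m and z of stud4 in the frame of hole2 below -0.01 m and angle between stud4's own z axis and vertical below 0.07 rad) or (horizontal distance between stud4 and hole3 below 0.003 m and z of stud4 in the frame of hole3 below -0.01 m and angle between stud4's own z axis and vertical below 0.07 rad) or (horizontal distance between stud4 and hole4 below 0.003 m and z of stud4 in the frame of hole4 below -0.01 m and angle between stud4's own z axis and vertical below 0.07 rad) or (horizontal distance between stud4 and hole5 below 0.003 m and z of stud4 in the frame of hole5 below -0.01 m and angle between stud4's own z axis and vertical below 0.07 rad)) and value of joint dimmer below 0.008 m), for 0.2 s.
3. the dimmer grip is level with the yellow tab (within 5 mm) (y of dimmer_top in the frame of dimmer_mark between -0.005 and 0.005 m), for 0.2 s.
At the end, for the whole second after the job is handed in: Every standoff present stands upright (within 4 degrees) and at rest in a hole of its own, its foot at least 10 mm below the panel's top face and within 3 mm of the hole's centre; the dimmer grip is at rest within 5 mm of the yellow tab along the track (all of step 3 and ((horizontal distance between stud0 and hole0 below 0.003 m and z of stud0 in the frame of hole0 below -0.01 m and angle between stud0's own z axis and vertical below 0.07 rad) or (horizontal distance between stud0 and hole1 below 0.003 m and z of stud0 in the frame of hole1 below -0.01 m and angle between stud0's own z axis and vertical below 0.07 rad) or (horizontal distance between stud0 and hole2 below 0.003 m and z of stud0 in the frame of hole2 below -0.01 m and angle between stud0's own z axis and vertical below 0.07 rad) or (horizontal distance between stud0 and hole3 below 0.003 m and z of stud0 in the frame of hole3 below -0.01 m and angle between stud0's own z axis and vertical below 0.07 rad) or (horizontal distance between stud0 and hole4 below 0.003 m and z of stud0 in the frame of hole4 below -0.01 m and angle between stud0's own z axis and vertical below 0.07 rad) or (horizontal distance between stud0 and hole5 below 0.003 m and z of stud0 in the frame of hole5 below -0.01 m and angle between stud0's own z axis and vertical below 0.07 rad)) and ((horizontal distance between stud1 and hole0 below 0.003 m and z of stud1 in the frame of hole0 below -0.01 m and angle between stud1's own z axis and vertical below 0.07 rad) or (horizontal distance between stud1 and hole1 below 0.003 m and z of stud1 in the frame of hole1 below -0.01 m and angle between stud1's own z axis and vertical below 0.07 rad) or (horizontal distance between stud1 and hole2 below 0.003 m and z of stud1 in the frame of hole2 below -0.01 m and angle between stud1's own z axis and vertical below 0.07 rad) or (horizontal distance between stud1 and hole3 below 0.003 m and z of stud1 in the frame of hole3 below -0.01 m and angle between stud1's own z axis and vertical below 0.07 rad) or (horizontal distance between stud1 and hole4 below 0.003 m and z of stud1 in the frame of hole4 below -0.01 m and angle between stud1's own z axis and vertical below 0.07 rad) or (horizontal distance between stud1 and hole5 below 0.003 m and z of stud1 in the frame of hole5 below -0.01 m and angle between stud1's own z axis and vertical below 0.07 rad)) and ((horizontal distance between stud2 and hole0 below 0.003 m and z of stud2 in the frame of hole0 below -0.01 m and angle between stud2's own z axis and vertical below 0.07 rad) or (horizontal distance between stud2 and hole1 below 0.003 m and z of stud2 in the frame of hole1 below -0.01 m and angle between stud2's own z axis and vertical below 0.07 rad) or (horizontal distance between stud2 and hole2 below 0.003 m and z of stud2 in the frame of hole2 below -0.01 m and angle between stud2's own z axis and vertical below 0.07 rad) or (horizontal distance between stud2 and hole3 below 0.003 m and z of stud2 in the frame of hole3 below -0.01 m and angle between stud2's own z axis and vertical below 0.07 rad) or (horizontal distance between stud2 and hole4 below 0.003 m and z of stud2 in the frame of hole4 below -0.01 m and angle between stud2's own z axis and vertical below 0.07 rad) or (horizontal distance between stud2 and hole5 below 0.003 m and z of stud2 in the frame of hole5 below -0.01 m and angle between stud2's own z axis and vertical below 0.07 rad)) and ((horizontal distance between stud3 and hole0 below 0.003 m and z of stud3 in the frame of hole0 below -0.01 m and angle between stud3's own z axis and vertical below 0.07 rad) or (horizontal distance between stud3 and hole1 below 0.003 m and z of stud3 in the frame of hole1 below -0.01 m and angle between stud3's own z axis and vertical below 0.07 rad) or (horizontal distance between stud3 and hole2 below 0.003 m and z of stud3 in the frame of hole2 below -0.01 m and angle between stud3's own z axis and vertical below 0.07 rad) or (horizontal distance between stud3 and hole3 below 0.003 m and z of stud3 in the frame of hole3 below -0.01 m and angle between stud3's own z axis and vertical below 0.07 rad) or (horizontal distance between stud3 and hole4 below 0.003 m and z of stud3 in the frame of hole4 below -0.01 m and angle between stud3's own z axis and vertical below 0.07 rad) or (horizontal distance between stud3 and hole5 below 0.003 m and z of stud3 in the frame of hole5 below -0.01 m and angle between stud3's own z axis and vertical below 0.07 rad)) and ((horizontal distance between stud4 and hole0 below 0.003 m and z of stud4 in the frame of hole0 below -0.01 m and angle between stud4's own z axis and vertical below 0.07 rad) or (horizontal distance between stud4 and hole1 below 0.003 m and z of stud4 in the frame of hole1 below -0.01 m and angle between stud4's own z axis and vertical below 0.07 rad) or (horizontal distance between stud4 and hole2 below 0.003 m and z of stud4 in the frame of hole2 below -0.01 m and angle between stud4's own z axis and vertical below 0.07 rad) or (horizontal distance between stud4 and hole3 below 0.003 m and z of stud4 in the frame of hole3 below -0.01 m and angle between stud4's own z axis and vertical below 0.07 rad) or (horizontal distance between stud4 and hole4 below 0.003 m and z of stud4 in the frame of hole4 below -0.01 m and angle between stud4's own z axis and vertical below 0.07 rad) or (horizontal distance between stud4 and hole5 below 0.003 m and z of stud4 in the frame of hole5 below -0.01 m and angle between stud4's own z axis and vertical below 0.07 rad)) and linear speed of each of stud0, stud1, stud2, stud3, stud4 below 0.02 m/s and velocity of joint dimmer below 0.01 m/s); the robot touches nothing.
It fails at once if the tape roll is shifted by more than 30 mm (distance of tape from where it was at the start of the episode above 0.03 m).
It fails at once if the glue jar is shifted by more than 30 mm (distance of glue from where it was at the start of the episode above 0.03 m).
It fails at once if the stack of offcuts is shifted by more than 30 mm (distance of offcuts from where it was at the start of the episode above 0.03 m).
Of stud0, stud1, stud2, stud3, stud4 only 3 to 5 are there at a start; the rules pass over those that are not, and their reading is None.
At some moment in a run one of stud0, stud1, stud2, stud3, stud4 may be knocked a few centimetres aside while the robot is not near it.
It also fails if it takes over 210 s, if anything falls off the work surface, if the arm or the gripper's body presses on something with over 40 N, if the wrist force passes 120 N, or if a joint passes its speed limit or range.

## Working session

There is one attempt and no reset: what is moved stays moved. The work goes in short steps, Python scripts to look and compute and a tool call to move; the robot and the scene stay as the last step left them, time stands still between calls to the robot, and variables do not carry over. Pictures are saved under pics/ and viewed, at most 14 in all, crops included, and the job is handed in when it is done.

Besides the shell and the picture viewer there is one more tool, called after "Call:" as name(argument=value, ...) on one line, values as JSON. jog_arm: Moves the arm, as the interface text tells. Its arguments: {"type":"object","properties":{"gripper":{"type":"array"},"offset":{"type":"array"},"twist":{"type":"array"},"squeeze":{"type":"number"}},"required":["gripper","offset","twist"]}

```bash
mkdir -p pics; cat > h.py <<'E'
import numpy as np, cv2
from workcell import env
def cam(n):
    return env.read_camera(n)
def save(n,f):
    r=cam(n); cv2.imwrite('pics/'+f,r['image'][:,:,::-1]); np.savez('/tmp/'+n+'.npz',**{k:r[k] for k in r}); return r
def load(n): 
    d=np.load('/tmp/'+n+'.npz',allow_pickle=True); return {k:d[k] for k in d}
def ray(r,u,v):
    f=240/np.tan(np.radians(float(r['fovy']))/2); M=r['cam_to_world']
    d=np.array([(u-r['cx'])/f,-(v-r['cy'])/f,-1.]); return M[:3,3],M[:3,:3]@d
def onplane(r,u,v,z):
    o,d=ray(r,u,v); return o+d*(z-o[2])/d[2]
def depthpt(r,u,v):
    o,d=ray(r,u,v); return o+d*float(r['z_map'][int(round(v)),int(round(u))])
def proj(r,p):
    f=240/np.tan(np.radians(float(r['fovy']))/2); M=r['cam_to_world']
    c=M[:3,:3].T@(np.array(p)-M[:3,3]); return r['cx']+f*c[0]/-c[2], r['cy']-f*c[1]/-c[2]
E
python3 - <<'E'
from h import *
for n in('top','side'):
    r=save(n,n+'0.png'); print({k:r[k] for k in r if k not in('image','z_map')})
s=env.get_state();print(s)
E
```

```text
{'fovy': 52.213687672326365, 'cx': 320.42284647491596, 'cy': 246.55499386897858, 'cam_to_world': array([[-0.00993106,  0.98228288, -0.1871409 ,  0.36972024],
       [-0.99984382, -0.00701848,  0.01621976,  0.02734323],
       [ 0.01461894,  0.18727275,  0.98219917,  0.89922392],
       [ 0.        ,  0.        ,  0.        ,  1.        ]])}
{'fovy': 56.75673186354823, 'cx': 323.76123949464755, 'cy': 247.62614066190898, 'cam_to_world': array([[-0.95158916,  0.21444949, -0.22020331,  0.36713596],
       [-0.30711491, -0.63400801,  0.70972831,  0.65584208],
       [ 0.01259021,  0.74299748,  0.66917578,  0.685378  ],
       [ 0.        ,  0.        ,  0.        ,  1.        ]])}
{'clock': 0.1, 'joint_pos': array([9.83415370e-01, 3.13946435e-01, 4.50934576e-02, 1.30363043e+00,
       1.83027474e-05, 1.43119759e+00]), 'qvel': array([-0.00049851, -0.00187254,  0.0035103 , -0.00173212,  0.00076843,
       -0.00017294]), 'tau': array([ 3.04292269e-03, -4.81726527e+01,  2.99243367e+01,  1.27274415e-02,
       -5.11418091e-05,  5.15330669e-06]), 'tcp_pos': array([0.24869787, 0.51791633, 0.23048639]), 'orientation': array([-3.08463428e-04,  2.22025213e-01,  9.75040560e-01, -7.85169021e-04]), 'wrist_force': array([-0.3914374 , -0.6385287 , -0.57413266]), 'ft_torque': array([-0.00902657,  0.03015022, -0.03225722]), 'grip_force': 0.0, 'finger_gap': 0.08552966989143562}
```

View pics/top0.png

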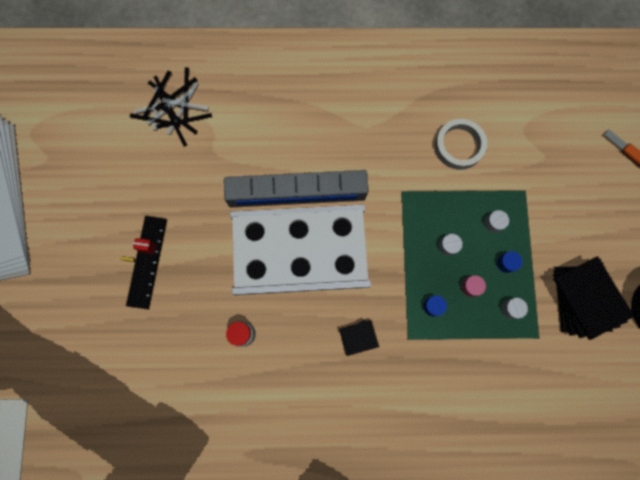

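View pics/side0.png

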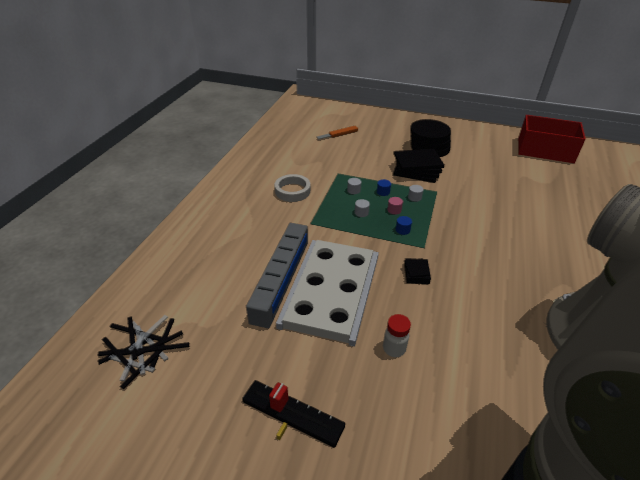

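The top view shows three bare grey/silver cylinders, at (452,244), (499,220) and (517,308). Those fit the standoffs. Blue (436,305) and (511,261) and pink (475,285) are look-alikes. The red grip is at (142,244) and the yellow tab at (128,259). The side view agrees.

```bash
cat >> h.py <<'E'
def blobs(mask,amin=30):
    n,l,s,c=cv2.connectedComponentsWithStats(mask.astype(np.uint8)); return [(c[i],s[i]) for i in range(1,n) if s[i][4]>amin]
E
python3 - <<'E'
from h import *
np.set_printoptions(precision=4,suppress=True)
r=load('top'); im=r['image']; hsv=cv2.cvtColor(im,cv2.COLOR_RGB2HSV)
H,S,V=cv2.split(hsv)
yy,xx=np.mgrid[:480,:640]
m=(S<60)&(V>100)&(xx>408)&(xx<532)&(yy>192)&(yy<336)
Z=r['z_map']
f=240/np.tan(np.radians(float(r['fovy']))/2);M=r['cam_to_world']
D=np.stack([(xx-r['cx'])/f,-(yy-r['cy'])/f,-np.ones_like(Z)],-1)@M[:3,:3].T
P=M[:3,3]+D*Z[...,None]
print('table z',P[100,300],P[320,470])
for c,s in blobs(m): print('stud',c,s,depthpt(r,*c),onplane(r,*c,.03))
# top-face only by depth
m2=(P[...,2]>.022)&(xx>408)&(xx<532)&(yy>192)&(yy<336)
for c,s in blobs(m2): print('topface',c,s,depthpt(r,*c),onplane(r,*c,.03), im[int(c[1]),int(c[0])])
m3=(V<60)&(xx>236)&(xx<364)&(yy>212)&(yy<285)
for c,s in blobs(m3): print('hole',c,s,depthpt(r,*c),onplane(r,*c,.025))
box=(xx>110)&(xx<175)&(yy>205)&(yy<320)
mr=((H<8)|(H>172))&(S>150)&box
for c,s in blobs(mr,5): print('red',c,s,depthpt(r,*c))
my=(H>18)&(H<34)&(S>150)&box&(V>90)
for c,s in blobs(my,3): print('yel',c,s,depthpt(r,*c),onplane(r,*c,.014))
mk=(V<45)&box
for c,s in blobs(mk,50):
    print('trk',c,s)
cn=max(cv2.findContours(mk.astype(np.uint8),0,2)[0],key=cv2.contourArea);b=cv2.minAreaRect(cn);print(b);
for p in cv2.boxPoints(b):print(onplane(r,*p,.014))
mg=(P[...,2]>.045)&box
for c,s in blobs(mg,5): print('griptop',c,s,onplane(r,*c,.054), P[...,2][mg].max())
cr=np.hstack([cv2.resize(im[200:320,100:180],None,fx=4,fy=4),cv2.resize(im[195:315,425:535],None,fx=4,fy=4)])
cv2.imwrite('pics/c1.png',cr[:,:,::-1])
E
```

```text
table z [ 0.8386  0.0501 -0.0032] [ 0.4026 -0.2593 -0.0004]
stud [499.066  219.3729] [490 210  19  20 303] [ 0.5838 -0.3156  0.0301] [ 0.5838 -0.3156  0.03  ]
stud [452.2044 243.1667] [442 233  21  21 318] [ 0.5402 -0.227   0.0282] [ 0.5399 -0.2265  0.03  ]
stud [517.244  307.6429] [507 298  21  21 336] [ 0.4224 -0.3351  0.0307] [ 0.4224 -0.3354  0.03  ]
topface [498.2736 219.8616] [488 210  21  21 318] [ 0.583  -0.3142  0.0296] [ 0.5829 -0.3141  0.03  ] [151 158 164]
topface [451.6057 243.3502] [441 234  21  20 317] [ 0.5399 -0.2259  0.0282] [ 0.5396 -0.2254  0.03  ] [158 163 169]
topface [511.2538 260.8379] [501 251  21  20 327] [ 0.5064 -0.3313  0.031 ] [ 0.5066 -0.3317  0.03  ] [ 22  51 130]
topface [474.8434 285.2771] [465 276  21  20 332] [ 0.4632 -0.2635  0.0271] [ 0.4629 -0.2625  0.03  ] [161  94 119]
topface [435.9941 305.2255] [426 295  21  21 337] [ 0.4278 -0.1902  0.0325] [ 0.428  -0.1909  0.03  ] [ 28  57 139]
topface [516.4701 307.5954] [506 298  22  20 351] [ 0.4226 -0.3344  0.0292] [ 0.4225 -0.334   0.03  ] [152 156 163]
hole [341.8263 226.7203] [333 219  18  17 236] 
[... 318 characters left out ...]
4 -0.03    0.025 ]
hole [300.2969 266.7461] [292 258  18  18 256] [0.5012 0.0498 0.0137] [0.4995 0.0495 0.025 ]
hole [255.6627 269.2196] [247 261  18  18 255] [0.4971 0.131  0.0145] [0.4956 0.1298 0.025 ]
red [145.1617 246.034 ] [133 238  24  17 235] [0.5336 0.3192 0.0556]
yel [127.1579 258.5263] [121 257  13   4  38] [0.5188 0.3652 0.0132] [0.5187 0.3649 0.014 ]
trk [146.2237 263.8156] [ 127  217   39   91 1752]
((146.0436248779297, 262.0089111328125), (22.444377899169922, 91.82600402832031), 11.560131072998047)
[0.4349 0.3619 0.014 ]
[0.6007 0.3387 0.014 ]
[0.5918 0.2977 0.014 ]
[0.4265 0.3223 0.014 ]
griptop [141.365 244.24 ] [133 238  18  13 200] [0.5371 0.3266 0.054 ] 0.8992239203426527
```

View pics/c1.png

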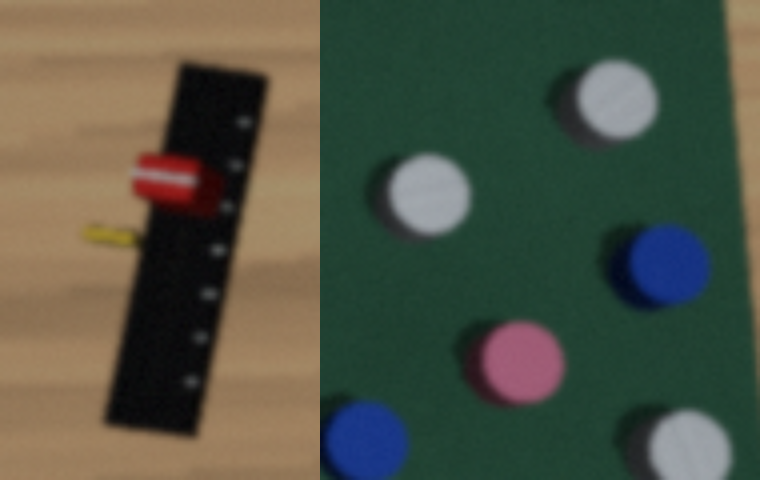

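The enlarged crop confirms it: three bare aluminium standoffs (A, B and C, hues unsaturated), with the pink and blue cylinders as look-alikes. Grip and tab are clear. The hole spacings come out at 80 and 70 mm as given, and the tab lies 35 mm from the track axis. I'll do the dimmer first.

Call:
jog_arm(gripper=[1,1,1,1,1,1,1,1], offset=[[4.8,-3.2,-1.7],[9.6,-6.4,-3.4],[14.4,-9.6,-5],[19.2,-12.8,-6.8],[24,-16,-8.4],[28.8,-19.1,-10],[28.8,-19.1,-10],[28.8,-19.1,-10]], twist=[3,6,9,12,15,17.5,17.5,17.5], squeeze=30)

```text
clock: 1.1
tcp_pos: [0.5365, 0.327, 0.1307]
orientation: [-0.001, 0.072, 0.997, -0.0]
wrist_force: [-0.0, 0.5, 0.8]
finger_gap: 0.0856
grip_force: 0.0
```

Call:
jog_arm(gripper=[1,1,1,1,0,0,0,0], offset=[[0,0,-4],[0,0,-8],[0,0,-10.6],[0,0,-10.6],[0,0,-10.6],[0,0,-10.6],[0,0,-10.6],[0,0,-10.6]], twist=[0,0,0,0,0,0,0,0])

```text
clock: 2.1
tcp_pos: [0.5376, 0.3262, 0.0268]
orientation: [0.001, 0.072, 0.997, -0.001]
wrist_force: [-1.8, -4.9, 6.7]
finger_gap: 0.0279
grip_force: 32.1
```

Call:
jog_arm(gripper=[0,0,0,0,0,0,0,0], offset=[[-1.4,0.2,0],[-2.8,0.4,0],[-4.2,0.6,0],[-5.6,0.8,0],[-7,1,0],[-8,1.15,0],[-8.5,1.23,0],[-8.7,1.25,0]], twist=[0,0,0,0,0,0,0,0])

```text
clock: 3.1
tcp_pos: [0.4541, 0.3388, 0.0268]
orientation: [0.004, 0.072, 0.997, -0.001]
wrist_force: [12.1, -7.2, -3.7]
finger_gap: 0.0272
grip_force: 31.0
```

Call:
jog_arm(gripper=[0,0.9,0.9,0.9,0.9,0.9,0.9,0.9], offset=[[0.3,0,0],[0.3,0,0],[0.3,0,0],[0.3,0,0],[0.3,0,5],[0.3,0,11],[0.3,-6,13],[0.3,-12,13]], twist=[0,0,0,0,0,0,5,11])

```text
clock: 4.1
tcp_pos: [0.4545, 0.2199, 0.1577]
orientation: [0.003, -0.028, 1.0, 0.001]
wrist_force: [1.3, -1.2, -0.1]
finger_gap: 0.0767
grip_force: 0.0
```

Call:
jog_arm(gripper=[0.9,0.9,0.9,0.9,0.9,0.9,0.9,0.9], offset=[[0,-6,0],[0,-12,0],[0,-18,0],[0,-23,0],[0,-23,0],[0,-23,0],[0,-23,0],[0,-23,0]], twist=[0,0,0,0,0,0,0,0])

```text
clock: 5.1
tcp_pos: [0.4529, -0.0089, 0.1553]
orientation: [-0.0, -0.026, 1.0, 0.0]
wrist_force: [0.0, 0.5, 0.4]
finger_gap: 0.077
grip_force: 0.0
```

```bash
cat >> h.py <<'E'
def survey(r):
    im=r['image'];H,S,V=cv2.split(cv2.cvtColor(im,cv2.COLOR_RGB2HSV))
    yy,xx=np.mgrid[:480,:640];Z=r['z_map']
    f=240/np.tan(np.radians(float(r['fovy']))/2);M=r['cam_to_world']
    D=np.stack([(xx-r['cx'])/f,-(yy-r['cy'])/f,-np.ones_like(Z)],-1)@M[:3,:3].T
    P=M[:3,3]+D*Z[...,None]; z=P[...,2]
    m=(z>.022)&(z<.04)&(S<60)&(V>100)&(xx>385)&(xx<550)&(yy>180)&(yy<350)
    for c,s in blobs(m,100): print('stud',c,s[2:],onplane(r,*c,.03)[:2])
    mg=(z>.045)&(z<.065)&(xx>110)&(xx<175)&(yy>205)&(yy<320)
    for c,s in blobs(mg,50): print('grip',c,onplane(r,*c,.054)[:2])
E
python3 - <<'E'
from h import *
r=save('top','t1.png');survey(r);print(env.get_state()['tcp_pos'])
E
```

```text
stud [498.79180887 219.51535836] [ 20  20 293] [ 0.58353931 -0.31507468]
stud [516.98159509 307.60122699] [ 21  20 326] [ 0.42251364 -0.3349149 ]
grip [131.62439024 291.59512195] [0.4543502  0.33838716]
[ 0.45296499 -0.0090755   0.15528198]
```

```bash
cat >> h.py <<'E'
def side_studs(r,zt=.03):
    im=r['image'];H,S,V=cv2.split(cv2.cvtColor(im,cv2.COLOR_RGB2HSV))
    yy,xx=np.mgrid[:480,:640];Z=r['z_map']
    f=240/np.tan(np.radians(float(r['fovy']))/2);M=r['cam_to_world']
    D=np.stack([(xx-r['cx'])/f,-(yy-r['cy'])/f,-np.ones_like(Z)],-1)@M[:3,:3].T
    P=M[:3,3]+D*Z[...,None]; z=P[...,2]
    m=(z>.006)&(z<.042)&(S<60)&(V>70)&(P[...,0]>.36)&(P[...,0]<.66)&(P[...,1]<-.12)&(P[...,1]>-.42)
    for c,s in blobs(m,30):
        q=P[m&(np.hypot(xx-c[0],yy-c[1])<12)]; print('side',c,s[2:],(q.min(0)+q.max(0))/2, np.median(q,0))
E
python3 - <<'E'
from h import *
r=save('side','s1.png');side_studs(r)
E
```

```text
side [354.12222222 181.45555556] [13  8 90] [ 0.58824705 -0.31559299  0.02797735] [ 0.58710583 -0.31515117  0.02924267]
side [415.9673913  188.44565217] [14  8 92] [ 0.42731768 -0.33652296  0.02879794] [ 0.42620366 -0.33606709  0.02949542]
side [361.87850467 203.51401869] [ 14  10 107] [ 0.54431132 -0.22782905  0.0286318 ] [ 0.54325708 -0.2255948   0.02934072]
```

View pics/s1.png

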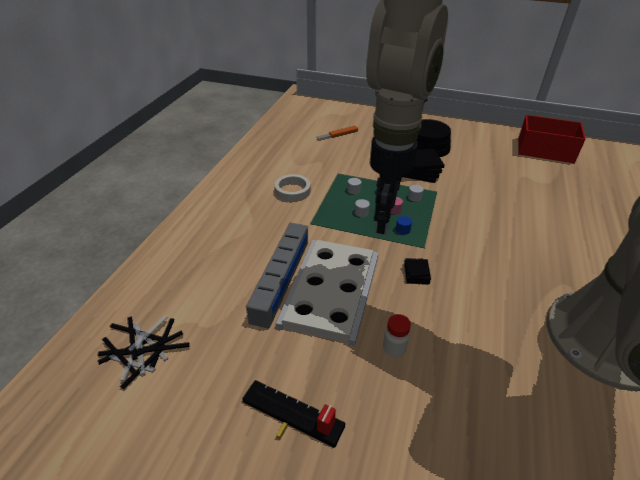

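The side view shows A unmoved at (362,207) and the grip at the zero end, (327,418). Next I'll grasp A.

Call:
jog_arm(gripper=[0.8,0.8,0.8,0.8,0.8,0.8,0.8,0.8], offset=[[2.2,-5.4,-1],[4.4,-10.8,-3],[6.6,-16.2,-5],[8.7,-21.6,-7],[8.7,-21.6,-9],[8.7,-21.6,-9],[8.7,-21.6,-9],[8.7,-21.6,-9]], twist=[0,0,0,0,0,0,0,0])

```text
clock: 6.2
tcp_pos: [0.5407, -0.2256, 0.0666]
orientation: [0.001, -0.025, 1.0, -0.0]
wrist_force: [-0.6, 0.1, -0.2]
finger_gap: 0.0683
grip_force: 0.0
```

Call:
jog_arm(gripper=[0.8,0.8,0.8,0.8,0,0,0,0], offset=[[0,0,-3],[0,0,-5],[0,0,-5.6],[0,0,-5.6],[0,0,-5.6],[0,0,-5.6],[0,0,-5.6],[0,0,-5.6]], twist=[0,0,0,0,0,0,0,0], squeeze=40)

```text
clock: 7.2
tcp_pos: [0.5409, -0.2267, 0.0107]
orientation: [0.001, -0.025, 1.0, -0.001]
wrist_force: [-0.6, -0.2, 6.2]
finger_gap: 0.0345
grip_force: 39.9
```

Call:
jog_arm(gripper=[0,0,0,0,0,0,0,0], offset=[[0,0,3],[0,0,8],[-0.5,6,8],[-1.5,12,8],[-2.5,18,8],[-3.5,24,8],[-4.4,30,8],[-4.4,35.5,8]], twist=[0,0,0,0,0,0,0,0])

```text
clock: 8.2
tcp_pos: [0.4949, 0.1307, 0.0895]
orientation: [-0.0, -0.025, 1.0, 0.0]
wrist_force: [0.1, -0.6, -0.2]
finger_gap: 0.0344
grip_force: 40.1
```

```bash
cat > holes.py <<'E'
from h import *
np.set_printoptions(precision=4,suppress=True)
loc=np.array([[-35,-80],[-35,0],[-35,80],[35,-80],[35,0],[35,80]])/1000
def fit(pts):
    P0=loc.mean(0);Q0=pts.mean(0);U,_,Vt=np.linalg.svd((loc-P0).T@(pts-Q0));R=(U@np.diag([1,np.linalg.det(U@Vt)])@Vt).T
    return loc@R.T+Q0-R@P0, np.degrees(np.arctan2(R[1,0],R[0,0]))
d=np.load('/tmp/top0.npz',allow_pickle=True) if 0 else None
im=cv2.imread('pics/top0.png'); g=cv2.cvtColor(im,cv2.COLOR_BGR2GRAY)
r=load('top'); 
app=[[.5034,-.03],[.4995,.0495],[.4956,.1298],[.573,-.0267],[.5693,.053],[.5657,.1331]]
big=cv2.resize(g,None,fx=4,fy=4,interpolation=cv2.INTER_CUBIC)
for th in (60,80,100,120):
    pts=[]; sz=[]
    for a in app:
        u,v=proj(r,[*a,.025]); x0,y0=int(u)-14,int(v)-14
        w=big[y0*4:(y0+29)*4,x0*4:(x0+29)*4]; cs=cv2.findContours((w<th).astype(np.uint8),0,1)[0]
        c=min((c for c in cs if cv2.contourArea(c)>500),key=lambda c:np.hypot(*(c.mean((0,1))-58)))
        (ex,ey),ax,_=cv2.fitEllipse(c); pts.append(onplane(r,x0+(ex+.5)/4-.5,y0+(ey+.5)/4-.5,.025)[:2]); sz.append(np.array(ax)/4*1.83)
    P,a=fit(np.array(pts)); print(th,a,np.abs(P-pts).max(),sz[0],sz[4]);print(P)
print(g[262-14:262+22,344])
E
python3 holes.py
python3 -c "
from h import *
s=env.get_state();print(s['tcp_pos'],s['wrist_force'],s['finger_gap'])
r=save('side','s2.png');cv2.imwrite('pics/s2c.png',cv2.resize(r['image'][200:360,240:440],None,fx=3.5,fy=3.5,interpolation=cv2.INTER_CUBIC)[:,:,::-1])"
```

```text
60 2.7425272268882583 0.00020785284675638172 [32.0675 33.2216] [30.9654 32.6866]
[[ 0.5033 -0.0301]
 [ 0.4994  0.0498]
 [ 0.4956  0.1297]
 [ 0.5732 -0.0267]
 [ 0.5694  0.0532]
 [ 0.5655  0.1331]]
80 2.740035829273091 0.00014606025411901397 [33.5517 34.5093] [32.507  33.9917]
[[ 0.5033 -0.0301]
 [ 0.4995  0.0499]
 [ 0.4957  0.1298]
 [ 0.5733 -0.0267]
 [ 0.5694  0.0532]
 [ 0.5656  0.1331]]
100 2.7410694929819046 0.00013545909488750507 [34.9233 35.7292] [33.8548 35.3117]
[[ 0.5034 -0.03  ]
 [ 0.4996  0.0499]
 [ 0.4958  0.1298]
 [ 0.5733 -0.0267]
 [ 0.5695  0.0532]
 [ 0.5657  0.1331]]
120 2.73916963886038 0.0001287480284820064 [36.315  37.0769] [35.4047 36.5345]
[[ 0.5035 -0.03  ]
 [ 0.4997  0.0499]
 [ 0.4958  0.1298]
 [ 0.5734 -0.0267]
 [ 0.5696  0.0532]
 [ 0.5658  0.1331]]
[171 169 171 169 169 158 125  82  42  23  15  14  17  17  16  16  15  15
  17  17  18  15  17  19  20  50 105 149 167 169 169 167 153 136 150 167]
[0.49490107 0.13070917 0.08949587] [ 0.10744164 -0.61155015 -0.23718036] 0.034391271935073
```

View pics/s2c.png

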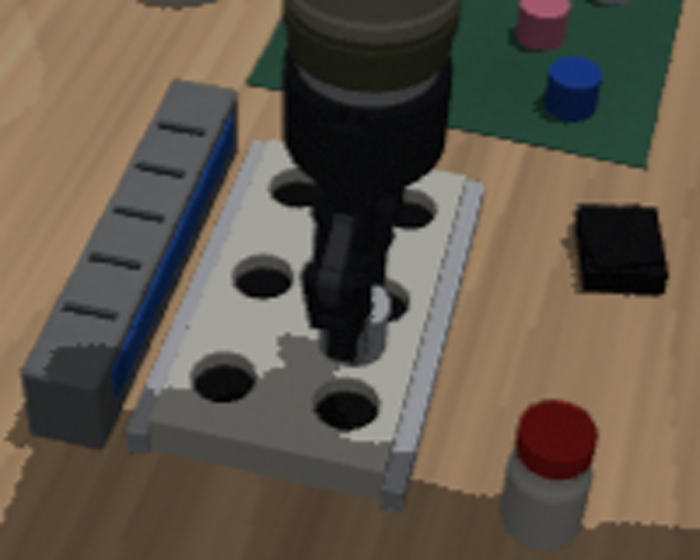

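The crop shows the stud held upright over hole 2. The right half of its foot, about (356,355) in the crop, is visible, and it may sit slightly −x of the finger centre. I'll measure the in-hand offset from the side view, using the holes to reference side to top.

```bash
cat > inhand.py <<'E'
import sys
from h import *
np.set_printoptions(precision=4,suppress=True)
from scipy.optimize import least_squares
r=load('side'); im=r['image'];H,S,V=cv2.split(cv2.cvtColor(im,cv2.COLOR_RGB2HSV))
t=env.get_state()['tcp_pos']
app=np.array([[.5035,-.03],[.4997,.0499],[.4958,.1298],[.5734,-.0267],[.5696,.0532],[.5658,.1331]])
off=[]
g=cv2.cvtColor(im,cv2.COLOR_RGB2GRAY)
# side-to-top shift from hole mouths in the initial picture
g0=cv2.cvtColor(cv2.imread('pics/side0.png'),cv2.COLOR_BGR2GRAY); big=cv2.resize(g0,None,fx=4,fy=4,interpolation=cv2.INTER_CUBIC)
for a in app:
    u,v=proj(r,[*a,.025]); x0,y0=int(u)-14,int(v)-11
    w=big[y0*4:(y0+23)*4,x0*4:(x0+29)*4]
    m=(w<100).astype(np.uint8)
    n,l,s,c=cv2.connectedComponentsWithStats(m); i=1+np.argmax(s[1:,4]); x,y,ww,hh,_=s[i]
    off.append(onplane(r,x0+(x+ww/2)/4-.5,y0+(y+hh/2)/4-.5,.025)[:2]-a)
off=np.array(off);print('off',off); o=np.median(off,0)
yy,xx=np.mgrid[:480,:640];Z=r['z_map'];f=240/np.tan(np.radians(float(r['fovy']))/2);M=r['cam_to_world']
D=np.stack([(xx-r['cx'])/f,-(yy-r['cy'])/f,-np.ones_like(Z)],-1)@M[:3,:3].T
P=M[:3,3]+D*Z[...,None]
m=(P[...,2]>t[2]-.012)&(P[...,2]<t[2]+.019)&(np.hypot(P[...,0]-t[0],P[...,1]-t[1])<.03)&(V>75)&(S<60)
q=P[m]; print(m.sum(),np.median(q,0))
b=least_squares(lambda c:np.hypot(q[:,0]-c[0],q[:,1]-c[1])-.018,t[:2],loss='soft_l1',f_scale=.002).x
print('tcp',t,'centre raw',b,'corr',b-o,'minus tcp',b-o-t[:2])
ys,xs=np.nonzero(m)
for row in range(ys.min(),ys.max()+1): print(row,xs[ys==row].min(),xs[ys==row].max(),end=' | ')
print()
c=np.r_[t[:2]+o,t[2]]
for z in(t[2]-.008,t[2]+.01): print('expected columns at tcp-centred', [proj(r,[c[0]+dx,c[1],z]) for dx in(.018,0,-.018)])
E
python3 inhand.py
```

```text
off [[ 0.003  -0.0009]
 [ 0.0031 -0.0011]
 [ 0.003  -0.0009]
 [ 0.0034 -0.0002]
 [ 0.003  -0.0006]
 [ 0.0029 -0.0007]]
46 [0.4846 0.1322 0.1073]
tcp [0.4949 0.1365 0.0897] centre raw [0.4996 0.1315] corr [0.4965 0.1323] minus tcp [ 0.0016 -0.0043]
282 347 349 | 283 346 349 | 284 347 350 | 285 347 350 | 286 346 349 | 287 348 350 | 288 347 350 | 289 346 350 | 290 346 350 | 291 346 349 | 292 347 350 | 293 350 350 | 294 331 350 | 295 331 331 | 296 331 331 | Traceback (most recent call last):
  File "inhand.py", line 27, in <module>
    for row in range(ys.min(),ys.max()+1): print(row,xs[ys==row].min(),xs[ys==row].max(),end=' | ')
                                                     ~~~~~~~~~~~~~~~^^
    return umr_minimum(a, axis, None, out, keepdims, initial, where)
ValueError: zero-size array to reduction operation minimum which has no identity
```

Call:
jog_arm(gripper=[0,0,0,0,0,0,0,0], offset=[[0,0,0],[0,0,0],[0,0,0],[0,0,0],[0,0,-1],[0,0,-2],[0,0,-2],[0,0,-2]], twist=[0,0,0,0,0,0,0,0])

```text
clock: 9.25
tcp_pos: [0.4959, 0.1289, 0.0691]
orientation: [-0.0, -0.025, 1.0, 0.0]
wrist_force: [-0.4, -0.7, -0.8]
finger_gap: 0.0345
grip_force: 40.2
```

```bash
sed -i 's/for row in range(ys.min(),ys.max()+1)/for row in sorted(set(ys))/; s/(V>75)/(V>60)/' inhand.py
python3 -c "
from h import *
save('side','s3.png');print(env.get_state()['tcp_pos'])"; python3 inhand.py
python3 - <<'E'
from h import *
r=load('side');g=cv2.cvtColor(r['image'],cv2.COLOR_RGB2GRAY)
print(g[278:312:2,322:358])
E
```

```text
[0.49608935 0.12892652 0.06937136]
off [[ 0.003  -0.0009]
 [ 0.0031 -0.0011]
 [ 0.003  -0.0009]
 [ 0.0034 -0.0002]
 [ 0.003  -0.0006]
 [ 0.0029 -0.0007]]
85 [0.4847 0.1368 0.077 ]
tcp [0.4961 0.1289 0.0694] centre raw [0.5002 0.1318] corr [0.4972 0.1325] minus tcp [0.0011 0.0036]
288 346 347 | 289 346 348 | 290 346 346 | 291 345 347 | 292 346 349 | 293 346 348 | 294 346 349 | 295 346 346 | 296 345 347 | 297 345 349 | 298 345 349 | 299 345 349 | 300 345 349 | 301 345 349 | 302 330 349 | 303 330 349 | 304 330 348 | 305 345 348 | 306 331 348 | 307 331 347 | 308 332 347 | 309 343 345 | 310 336 344 | 
expected columns at tcp-centred [(np.float64(329.9463263479182), np.float64(299.81358171150436)), (np.float64(339.2435066843079), np.float64(302.1539701829359)), (np.float64(348.63087795411906), np.float64(304.51706250791983))]
expected columns at tcp-centred [(np.float64(330.1617884784952), np.float64(293.27890444414703)), (np.float64(339.59843375418166), np.float64(295.62212216725123)), (np.float64(349.12799244282775), np.float64(297.98841126260703))]
[[ 60  84 147 162 161 161 135  66  11 
[... 1795 characters left out ...]
  20  10   9  10   9   8  10
    9   8  33  47  57  63  65  67  68  85 147 161 161 161 161 161 162 162]
 [ 97  94  94  94  94  94  94  94  79  59  45  21   9   9  11  10  11  10
    7  34  49  47  48  59  67  68  67 103 151 161 161 162 162 162 162 161]
 [ 94  94  94  94  94  94  94  94  92  66  39  17   7   9  13  12   9  10
   11  34  49  41  57  67  67  68  66 124 156 161 162 161 162 162 161 146]
 [ 94  94  93  94  94  94  93  94  94  92  64  25   7  10  10  10   8   9
    7  44  52  59  64  66  68  83 143 160 161 161 162 162 162 161 162 107]
 [ 94  94  94  93  94  94  94  93  94  81  72  70  69  66  64  62  58  49
   53  58  58  62  67  84 125 155 161 161 161 161 161 161 162 162 122 136]]
```

Call:
jog_arm(gripper=[0,0,0,0,0,0,0,0], offset=[[0,0.1,0],[0,0.1,-1.5],[0,0.1,-2.5],[0,0.1,-3],[0,0.1,-3.3],[0,0.1,-3.5],[0,0.1,-3.6],[0,0.1,-3.6]], twist=[0,0,0,0,0,0,0,0])

```text
clock: 10.3
tcp_pos: [0.4963, 0.1298, 0.035]
orientation: [0.001, -0.025, 1.0, 0.0]
wrist_force: [-5.3, -0.9, 12.1]
finger_gap: 0.0346
grip_force: 41.5
```

Call:
jog_arm(gripper=[0,0,0,0,0,0,0,0], offset=[[-0.03,0,0],[-0.06,0,0],[-0.09,0,0],[-0.09,0,-0.1],[-0.09,0,-0.2],[-0.09,0,-0.3],[-0.09,0,-0.3],[-0.09,0,-0.3]], twist=[0,0,0,0,0,0,0,0])

```text
clock: 11.3
tcp_pos: [0.4972, 0.1285, 0.0319]
orientation: [0.002, -0.024, 1.0, -0.001]
wrist_force: [0.2, -6.0, 6.1]
finger_gap: 0.0348
grip_force: 41.0
```

Call:
jog_arm(gripper=[0,0,0,0,0,0,0,0], offset=[[0,-0.05,0],[0,-0.05,-0.1],[0,-0.05,-0.2],[0,-0.05,-0.3],[0,-0.05,-0.4],[0,-0.05,-0.4],[0,-0.05,-0.4],[0,-0.05,-0.4]], twist=[0,0,0,0,0,0,0,0])

```text
clock: 12.3
tcp_pos: [0.497, 0.1282, 0.0271]
orientation: [0.002, -0.024, 1.0, -0.001]
wrist_force: [2.0, -5.8, 1.5]
finger_gap: 0.0348
grip_force: 40.7
```

```bash
python3 -c "
from h import *
for i in range(3):
  s=env.get_state();print(s['tcp_pos'],s['wrist_force'],s['ft_torque']);cam('top')"
```

```text
[0.49695265 0.12816587 0.02705646] [ 2.03304697 -5.82992647  1.51537734] [-1.22142814 -0.54494772 -0.0053896 ]
[0.4969923  0.12817343 0.02705961] [ 2.74044518 -6.21941122  1.44094099] [-1.3292423  -0.58055791  0.01620362]
[0.49695247 0.1281656  0.02704656] [ 2.9339906  -6.206002    1.68980918] [-1.21999476 -0.6330404   0.00133631]
```

Call:
jog_arm(gripper=[0,0,0,0.75,0.75,0.75,0.75,0.75], offset=[[0,-0.05,-0.1],[0,-0.05,-0.2],[0,-0.05,-0.2],[0,-0.05,-0.2],[0,-0.05,-0.2],[0,-0.05,-0.2],[0,-0.05,2],[0,-0.05,5]], twist=[0,0,0,0,0,0,0,0])

```text
clock: 13.45
tcp_pos: [0.4939, 0.129, 0.0759]
orientation: [-0.001, -0.025, 1.0, 0.0]
wrist_force: [0.2, -0.5, -0.2]
finger_gap: 0.0641
grip_force: 0.0
```

Call:
jog_arm(gripper=[0,0,0,0,0,0,0,0], offset=[[0.15,0,0],[0.15,0,0],[0.15,0,0],[0.15,0,0],[0.15,0,-2],[0.15,0,-2.9],[0.15,0,-3.4],[0.15,0,-3.4]], twist=[0,0,0,0,0,0,0,0])

```text
clock: 14.45
tcp_pos: [0.4958, 0.1288, 0.0431]
orientation: [-0.001, -0.025, 1.0, -0.0]
wrist_force: [-4.5, 0.3, 8.7]
finger_gap: 0.0
grip_force: 4.0
```

Stud A's top is at z = 0.043, so it is fully home. The camera-to-robot bias is about (+1.2, −1.4) mm. I'll back off and re-survey before going to B.

Call:
jog_arm(gripper=[0,0.8,0.8,0.8,0.8,0.8,0.8,0.8], offset=[[0,0,4],[0,0,10],[-1.5,-6,10],[-3,-12,10],[-4.7,-17.8,10],[-4.7,-17.8,10],[-4.7,-17.8,10],[-4.7,-17.8,10]], twist=[0,0,0,0,0,0,0,0])

```text
clock: 15.45
tcp_pos: [0.4499, -0.0481, 0.1423]
orientation: [0.0, -0.026, 1.0, 0.0]
wrist_force: [0.3, 0.0, 0.2]
finger_gap: 0.068
grip_force: 0.0
```

```bash
python3 -c "
from h import *
r=save('top','t2.png');survey(r)
s=save('side','s4.png');side_studs(s);print(env.get_state()['tcp_pos'])
cv2.imwrite('pics/c4.png',cv2.resize(s['image'][170:440,240:450],None,fx=2.2,fy=2.2)[:,:,::-1])"
```

```text
stud [517.12037037 307.61111111] [ 21  20 324] [ 0.42249397 -0.33516125]
grip [131.51243781 291.64179104] [0.45427161 0.33857336]
side [354.15730337 181.42696629] [13  8 89] [ 0.58869088 -0.31582166  0.02884735] [ 0.58694018 -0.31518406  0.02912595]
side [415.9010989 188.3956044] [14  8 91] [ 0.42724258 -0.33814365  0.02789882] [ 0.42637473 -0.33622632  0.02928403]
[ 0.44987386 -0.0479184   0.14225728]
```

View pics/c4.png

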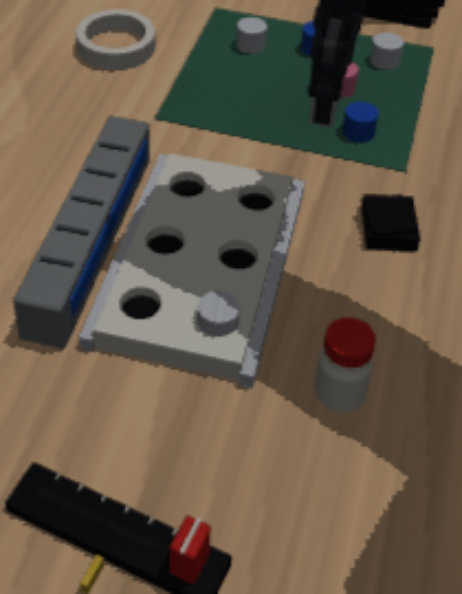

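The crop shows stud A seated in hole 2 and the grip at zero. B and C are where they were.

Call:
jog_arm(gripper=[0.8,0.8,0.8,0.8,0.8,0.8,0.8,0.8], offset=[[2.7,-5.3,-1],[5.4,-10.6,-2],[8.1,-15.9,-3],[10.8,-21.3,-5],[13.5,-26.7,-7],[13.5,-26.7,-8],[13.5,-26.7,-8],[13.5,-26.7,-8]], twist=[0,0,0,0,0,0,0,0])

```text
clock: 16.55
tcp_pos: [0.5847, -0.3144, 0.063]
orientation: [-0.0, -0.026, 1.0, 0.0]
wrist_force: [0.1, 0.7, 0.5]
finger_gap: 0.0681
grip_force: 0.0
```

Call:
jog_arm(gripper=[0.8,0.8,0.8,0.8,0,0,0,0], offset=[[0,0,-3],[0,0,-5],[0,0,-5.3],[0,0,-5.3],[0,0,-5.3],[0,0,-5.3],[0,0,-5.3],[0,0,-5.3]], twist=[0,0,0,0,0,0,0,0])

```text
clock: 17.55
tcp_pos: [0.5854, -0.3167, 0.0108]
orientation: [0.001, -0.025, 1.0, -0.001]
wrist_force: [-1.1, 0.7, 6.2]
finger_gap: 0.0346
grip_force: 40.1
```

Call:
jog_arm(gripper=[0,0,0,0,0,0,0,0], offset=[[0,0,3],[0,0,8],[-1,6,8],[-2.5,12,8],[-4,18,8],[-5.5,24,8],[-7,30,8],[-8.4,35.5,8]], twist=[0,0,0,0,0,0,0,0])

```text
clock: 18.55
tcp_pos: [0.4998, 0.0406, 0.0895]
orientation: [0.0, -0.025, 1.0, 0.0]
wrist_force: [1.4, 0.2, 0.5]
finger_gap: 0.0347
grip_force: 40.1
```

Call:
jog_arm(gripper=[0,0,0,0,0,0,0,0], offset=[[0,1,0],[0,1,0],[0,1,-2],[0,1,-4],[0,1,-5],[0,1,-5.3],[0,1,-5.5],[0,1,-5.6]], twist=[0,0,0,0,0,0,0,0])

```text
clock: 19.55
tcp_pos: [0.5013, 0.0485, 0.0338]
orientation: [0.001, -0.025, 1.0, -0.0]
wrist_force: [-0.1, -1.2, -0.2]
finger_gap: 0.0346
grip_force: 40.2
```

Call:
jog_arm(gripper=[0,0,0,0,0,0,0,0], offset=[[0,0,-0.1],[0,0,-0.2],[0,0,-0.35],[0,0,-0.5],[0,0,-0.6],[0,0,-0.7],[0,0,-0.8],[0,0,-0.8]], twist=[0,0,0,0,0,0,0,0])

```text
clock: 20.55
tcp_pos: [0.5013, 0.0483, 0.0255]
orientation: [0.001, -0.025, 1.0, -0.0]
wrist_force: [2.1, -4.1, 1.0]
finger_gap: 0.034
grip_force: 40.4
```

Call:
jog_arm(gripper=[0.65,0.65,0.65,0.65,0.65,0,0,0], offset=[[0,0,0],[0,0,0],[0,0,0],[0,0,2],[0,0,5],[0,0,5],[0,0,5],[0,0,5]], twist=[0,0,0,0,0,0,0,0])

```text
clock: 21.55
tcp_pos: [0.4996, 0.0489, 0.0743]
orientation: [-0.001, -0.025, 1.0, 0.0]
wrist_force: [0.2, -0.0, 0.3]
finger_gap: 0.001
grip_force: 0.0
```

Call:
jog_arm(gripper=[0,0,0,0,0,0.8,0.8,0.8], offset=[[0,0,-1],[0,0,-2.5],[0,0,-3.4],[0,0,-3.5],[0,0,-3.5],[0,0,2],[0,0,6.7],[-2,-5,6.7]], twist=[0,0,0,0,0,0,0,0])

```text
clock: 22.55
tcp_pos: [0.4844, -0.0004, 0.1456]
orientation: [0.004, -0.027, 1.0, -0.001]
wrist_force: [-0.4, -1.0, -0.6]
finger_gap: 0.0546
grip_force: 0.0
```

Call:
jog_arm(gripper=[0.8,0.8,0.8,0.8,0.8,0.8,0.8,0.8], offset=[[-1,-2,0],[-3,-5,0],[-3,-5,0],[-3,-5,0],[-3,-5,0],[-3,-5,0],[-3,-5,0],[-3,-5,0]], twist=[0,0,0,0,0,0,0,0])

```text
clock: 23.55
tcp_pos: [0.4507, -0.0509, 0.1423]
orientation: [-0.0, -0.025, 1.0, 0.0]
wrist_force: [0.5, 0.6, 0.4]
finger_gap: 0.0684
grip_force: 0.0
```

```bash
python3 -c "
from h import *
r=save('top','t3.png');survey(r)
s=save('side','s5.png');side_studs(s);print(env.get_state()['tcp_pos'])
for n,a in dict(h0=(.5035,-.03),h1=(.4997,.0499),h2=(.4958,.1298)).items():
    u,v=proj(s,[a[0]+.003,a[1]-.0008,.043]);print(n,depthpt(s,u,v))
cv2.imwrite('pics/c5.png',cv2.resize(s['image'][170:440,240:450],None,fx=2.2,fy=2.2)[:,:,::-1])"
```

```text
stud [518.38768116 308.13405797] [ 19  20 276] [ 0.42155123 -0.33734522]
grip [131.57142857 291.62561576] [0.45429855 0.33847435]
side [415.89010989 188.37362637] [14  8 91] [ 0.42724744 -0.33655703  0.02978115] [ 0.42619689 -0.33561659  0.02940977]
[ 0.45065072 -0.05108132  0.14233368]
h0 [ 0.510696   -0.05147358  0.02365914]
h1 [0.50317581 0.04697044 0.04074536]
h2 [0.49842752 0.13049044 0.04481729]
```

View pics/c5.png

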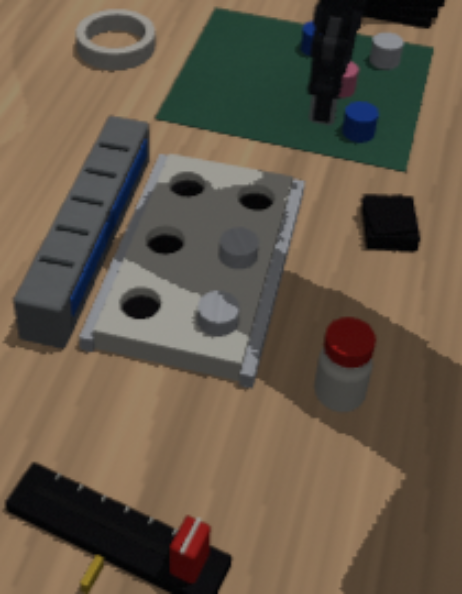

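Both studs are seated, in holes 1 and 2, and C has not moved. Going to C.

Call:
jog_arm(gripper=[0.8,0.8,0.8,0.8,0.8,0.8,0.8,0.8], offset=[[-0.5,-5.7,-1],[-1,-11.4,-2],[-1.6,-17.1,-3],[-2.2,-22.8,-5],[-2.7,-28.5,-7],[-2.7,-28.5,-8],[-2.7,-28.5,-8],[-2.7,-28.5,-8]], twist=[0,0,0,0,0,0,0,0])

```text
clock: 24.65
tcp_pos: [0.4238, -0.335, 0.0627]
orientation: [-0.0, -0.026, 1.0, 0.0]
wrist_force: [0.8, 0.4, 0.5]
finger_gap: 0.0682
grip_force: 0.0
```

Call:
jog_arm(gripper=[0.8,0.8,0.8,0.8,0,0,0,0], offset=[[0,0,-3],[0,0,-5],[0,0,-5.3],[0,0,-5.3],[0,0,-5.3],[0,0,-5.3],[0,0,-5.3],[0,0,-5.3]], twist=[0,0,0,0,0,0,0,0])

```text
clock: 25.65
tcp_pos: [0.4243, -0.3367, 0.0105]
orientation: [0.001, -0.025, 1.0, -0.001]
wrist_force: [-1.0, 0.8, 6.3]
finger_gap: 0.0345
grip_force: 39.6
```

Call:
jog_arm(gripper=[0,0,0,0,0,0,0,0], offset=[[0,0,3],[0,0,8],[1.5,6,8],[3,12,8],[4.5,18,8],[6,23,8],[7,27,8],[8.1,30.5,8]], twist=[0,0,0,0,0,0,0,0])

```text
clock: 26.65
tcp_pos: [0.5047, -0.0295, 0.0896]
orientation: [0.0, -0.025, 1.0, -0.0]
wrist_force: [0.4, -0.7, -0.7]
finger_gap: 0.0347
grip_force: 40.2
```

Call:
jog_arm(gripper=[0,0,0,0,0,0,0,0], offset=[[0,0,0],[0,0,0],[0,0,-2],[0,0,-4],[0,0,-5],[0,0,-5.3],[0,0,-5.5],[0,0,-5.6]], twist=[0,0,0,0,0,0,0,0])

```text
clock: 27.65
tcp_pos: [0.5052, -0.0315, 0.0338]
orientation: [0.001, -0.025, 1.0, -0.0]
wrist_force: [0.9, -0.2, -1.6]
finger_gap: 0.0346
grip_force: 40.2
```

Entering freely again.

Call:
jog_arm(gripper=[0,0,0,0,0,0,0,0], offset=[[0,0,-0.1],[0,0,-0.2],[0,0,-0.35],[0,0,-0.5],[0,0,-0.6],[0,0,-0.7],[0,0,-0.8],[0,0,-0.8]], twist=[0,0,0,0,0,0,0,0])

```text
clock: 28.65
tcp_pos: [0.5053, -0.0316, 0.0255]
orientation: [0.001, -0.025, 1.0, -0.0]
wrist_force: [2.6, -4.0, 0.4]
finger_gap: 0.0348
grip_force: 40.4
```

Call:
jog_arm(gripper=[0.65,0.65,0.65,0.65,0.65,0,0,0], offset=[[0,0,0],[0,0,0],[0,0,0],[0,0,2],[0,0,5],[0,0,5],[0,0,5],[0,0,5]], twist=[0,0,0,0,0,0,0,0])

```text
clock: 29.65
tcp_pos: [0.5036, -0.0309, 0.0742]
orientation: [-0.001, -0.025, 1.0, 0.0]
wrist_force: [-0.3, 0.6, -1.1]
finger_gap: 0.0014
grip_force: 0.0
```

Call:
jog_arm(gripper=[0,0,0,0,0,0,0,0], offset=[[0,0,-1],[0,0,-2.5],[0,0,-3.2],[0,0,-3.4],[0,0,-3.5],[0,0,-3.5],[0,0,-3.5],[0,0,-3.5]], twist=[0,0,0,0,0,0,0,0])

```text
clock: 30.65
tcp_pos: [0.5035, -0.0309, 0.0429]
orientation: [-0.0, -0.025, 1.0, -0.0]
wrist_force: [-11.9, 2.1, 32.2]
finger_gap: -0.0002
grip_force: 15.8
```

Call:
jog_arm(gripper=[0,0.9,0.9,0.9,0.9,0.9,0.9,0.9], offset=[[0,0,4],[0,0,10],[-1,6,10],[-2,12,10],[-3,18,10],[-4,24,10],[-5,30,10],[-5,35,10]], twist=[0,0,-2,-4,-6,-8,-10,-11])

```text
clock: 31.65
tcp_pos: [0.4533, 0.3209, 0.1396]
orientation: [-0.0, 0.071, 0.997, -0.0]
wrist_force: [1.8, -1.1, -0.6]
finger_gap: 0.0767
grip_force: 0.0
```

Call:
jog_arm(gripper=[0.9,0.9,0.9,0.9,0.9,0.9,0.9,0.9], offset=[[0,2,0],[0,2,0],[0,2,0],[0,2,0],[0,2,0],[0,2,0],[0,2,0],[0,2,0]], twist=[0,0,0,0,0,0,0,0])

```text
clock: 32.65
tcp_pos: [0.4546, 0.3388, 0.1404]
orientation: [0.0, 0.071, 0.997, 0.0]
wrist_force: [-0.9, -0.2, 0.2]
finger_gap: 0.077
grip_force: 0.0
```

```bash
python3 -c "
from h import *
r=save('top','t4.png');survey(r);print(env.get_state()['tcp_pos'])
for n,a in dict(h0=(.5035,-.03),h1=(.4997,.0499),h2=(.4958,.1298)).items():
    u,v=proj(r,[*a,.043]);u,v=int(u),int(v);print(n,np.median([depthpt(r,u+i,v+j)[2] for i in range(-3,4) for j in range(-3,4)]))
"
```

```text
[0.4545763  0.33884957 0.14033407]
h0 0.04331228907004858
h1 0.043329390991571404
h2 0.04317992850902208
```

View pics/t4.png

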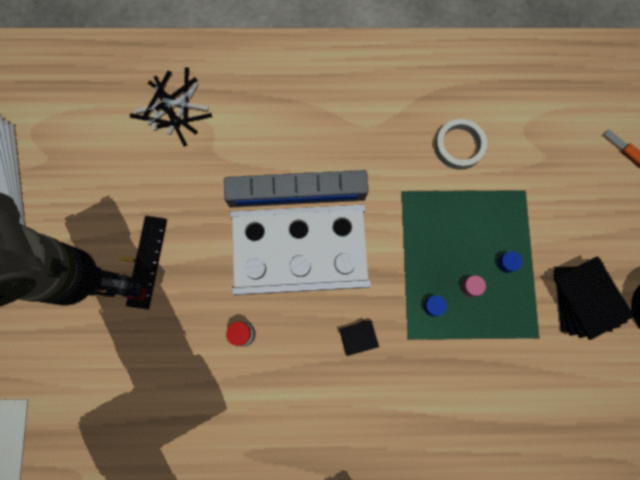

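All three stud tops are at z = 0.043, the mat holds only the look-alikes, and the bystanders are unmoved. Next I'll slide the dimmer +60 mm along (0.990, −0.142).

Call:
jog_arm(gripper=[0.9,0.9,0.9,0.9,0,0,0,0], offset=[[0,0,-5],[0,0,-9],[0,0,-11.5],[0,0,-11.5],[0,0,-11.5],[0,0,-11.5],[0,0,-11.5],[0,0,-11.5]], twist=[0,0,0,0,0,0,0,0], squeeze=30)

```text
clock: 33.7
tcp_pos: [0.4555, 0.3386, 0.0269]
orientation: [0.001, 0.071, 0.997, -0.0]
wrist_force: [-0.8, -4.0, 5.6]
finger_gap: 0.0275
grip_force: 30.3
```

Call:
jog_arm(gripper=[0,0,0,0,0,0,0,0], offset=[[1,-0.14,0],[2,-0.28,0],[3,-0.43,0],[4,-0.57,0],[5,-0.71,0],[5.6,-0.8,0],[5.94,-0.85,0],[5.94,-0.85,0]], twist=[0,0,0,0,0,0,0,0])

```text
clock: 34.7
tcp_pos: [0.515, 0.3296, 0.0269]
orientation: [0.001, 0.072, 0.997, -0.0]
wrist_force: [-0.0, -4.4, 6.2]
finger_gap: 0.0277
grip_force: 30.4
```

Call:
jog_arm(gripper=[0,0,0.9,0.9,0.9,0.9,0.9,0.9], offset=[[0,0,0],[0,0,0],[0,0,0],[0,0,0],[0,0,0],[0,0,3],[0,0,8],[0,0,12]], twist=[0,0,0,0,0,0,0,0])

```text
clock: 35.7
tcp_pos: [0.5141, 0.3306, 0.147]
orientation: [0.0, 0.071, 0.997, 0.0]
wrist_force: [1.0, -0.1, -0.2]
finger_gap: 0.0768
grip_force: 0.0
```

Call:
jog_arm(gripper=[0.9,0.9,0.9,0.9,0.9,0.9,0.9,0.9], offset=[[-5,4,2],[-10,8,4],[-14,12,6],[-18,16,6],[-18,16,6],[-18,16,6],[-18,16,6],[-18,16,6]], twist=[0,0,0,0,0,0,0,0])

```text
clock: 36.7
tcp_pos: [0.3351, 0.4894, 0.205]
orientation: [-0.0, 0.072, 0.997, -0.0]
wrist_force: [0.9, -0.3, 0.1]
finger_gap: 0.077
grip_force: 0.0
```

```bash
python3 -c "
from h import *
r=save('top','t5.png');survey(r);print(env.get_state()['tcp_pos'])
im=r['image'];H,S,V=cv2.split(cv2.cvtColor(im,cv2.COLOR_RGB2HSV));yy,xx=np.mgrid[:480,:640]
for c,s in blobs((H>18)&(H<34)&(S>150)&(V>60)&(xx>110)&(xx<140)&(yy>245)&(yy<272),5): print('tab',c,onplane(r,*c,.014))
cv2.imwrite('pics/c6.png',cv2.resize(im[200:320,100:260],None,fx=4,fy=4)[:,:,::-1])
for n,a in dict(h0=(.5035,-.03),h1=(.4997,.0499),h2=(.4958,.1298)).items():
    u,v=proj(r,[*a,.043]);u,v=int(u),int(v);print(n,np.median([depthpt(r,u+i,v+j)[2] for i in range(-3,4) for j in range(-3,4)]))
"
```

```text
grip [138.76  257.655] [0.51336092 0.32969553]
[0.33502321 0.48948005 0.20516277]
tab [125.   258.24] [0.51926488 0.36886443 0.014     ]
h0 0.04321697288307158
h1 0.0425570411110584
h2 0.04312877462184472
```

View pics/c6.png

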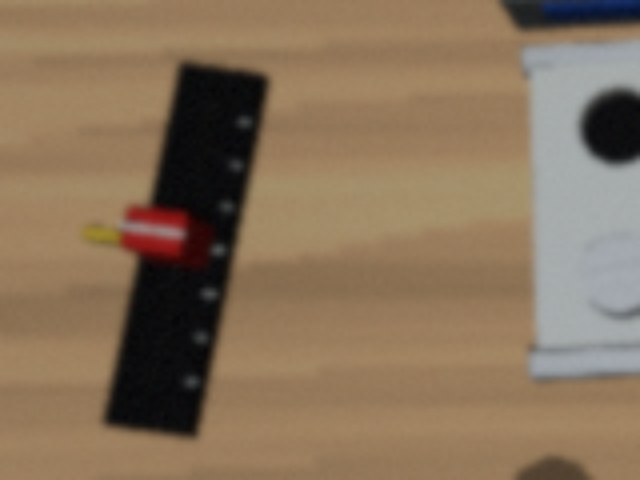

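The crop shows the grip's white line at (152,230) level with the tab. Measured offset along the track is about 0.2 mm.

```bash
python3 -c "
from workcell import env
print(env.hand_in())"
```

```text
the job is handed in; nothing more can be done
None
```

The job is handed in, though the hand-in returned no verdict: all three aluminium standoffs are fully home in holes 0, 1 and 2, seated while the dimmer was at zero, the dimmer grip is within about 0.2 mm of the yellow tab, and the bystanders and look-alikes were not touched.

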